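Load the bead polisher and lock its lid

TASK

Load the little polishing drum: tip all four brass beads out of the tapered copper cup into the open mouth of the tilted drum, then stand the empty cup back upright on the table and let go of it. Then swing the hinged lid fully shut and turn its lock collar clockwise, all the way until the lug stands at the ridge that marks locked on the drum's neck. Leave the wide bowl, the bangles and the ring box undisturbed.

Things in the scene. Friction and masses are not known exactly. Their poses are not given: they have to be found in the camera images.
- machine: Bench polisher, fixed to the table: grey base plate 280 x 160 mm, top 22 mm above the table, with a motor box at its rear (rear top 122 mm high). Origin on the table right below the centre of the drum's mouth; its x axis points level to the machine's rear, z up. The plate runs from x = -75 to +205 mm, y = +-80 mm.
- drum_mouth (a point): Centre of the drum's open mouth in the plane of its rim, 180 mm above the table. Grey drum 132 mm across, 130 mm deep; mouth 108 mm wide inside, 117 outside. z is the drum's axis, out of the mouth, leaning 35 deg from vertical to the machine's front (its -x); x points uphill along the rim plane to the lid hinge, y sideways. The drum does not turn.
- drum_centre (a point): Point on the drum's axis 70 mm inside the mouth; axes as drum_mouth.
- locked_mark (a point): Top of the raised steel ridge (13 x 5 mm) that marks locked, fixed on the flange of the drum's neck 76 mm from its axis, 25 deg round from the downhill side towards drum_mouth -y; 8 mm below the rim plane. A low round stud on the same flange, 74 deg further back, marks open.
- lid_hinge (a point): Middle of the lid's hinge axis, uphill of the mouth: 80 mm from the drum's axis, 4 mm above the rim plane. Axes turn with the lid: y is the hinge axis; -x runs across the lid through its centre (80 mm) to its front edge (146 mm); z points out of its outer face. A steel strap 22 mm wide, top at z = 17 mm, runs from the hinge to a 30 mm round boss at the lid's centre.
- lid_front (a point): Point on the lid's outer face 115 mm from the hinge, on the midline, 9 mm above the hinge axis (along the lid's z): free flat metal, a good place to push the lid shut. The lid's axes.
- lid (a joint): Lid angle in rad: 0 shut, grows as it opens (2.18 = lid upright, stop 2.35). A stiff friction hinge (about 0.4 N m): the lid stays where it is left. It turns about +y of lid_hinge.
- collar (a joint): Lock collar on the lid, rad: 0 open, 1.3 lug exactly at the locked mark, stop 1.33. Dark steel ring, 132 mm outside, 99 mm inside, captive round the lid; turns about the drum's axis, clockwise seen from outside as the value grows; friction 0.16 N m. Its two bayonet tabs pass beneath pins on the neck: the lid shuts only while it is below about 1.0 and cannot open when locked.
- lug_top (a point): Middle of the top of the collar's lug that goes to the locked mark. The lug is an upright steel fin on the collar's top, 53 mm from the axis, 24 mm long radially, 12 mm thick, standing 30 mm above the collar's flat top (which, lid shut, is 13 mm above the mouth's rim plane). Its axes are the collar's (z out of the lid). A second, equal lug stands across from it.
- cup: Tapered copper cup with the four beads in it: 50 mm high, 42 mm across at the foot, 69 mm at the rim, wall 3 mm, 140 g. Origin at the centre of its underside, z up.
- bead1: Barrel-shaped brass bead, 14 mm across, 14 mm long, 16 g; origin at the centre of one end, z along its length. Starts in the cup.
- bead2: Barrel-shaped brass bead, 14 mm across, 14 mm long, 16 g; origin at the centre of one end, z along its length. Starts in the cup.
- bead3: Barrel-shaped brass bead, 14 mm across, 14 mm long, 16 g; origin at the centre of one end, z along its length. Starts in the cup.
- bead4: Barrel-shaped brass bead, 14 mm across, 14 mm long, 16 g; origin at the centre of one end, z along its length. Starts in the cup.
- bowl: Bystander: wide low copper bowl, 104 mm across, 40 mm high. Origin under its centre.
- bangles: Bystander: stack of gilt bangles, 68 mm across, 40 mm high. Origin under its centre.
- ring_box: Bystander: black ring box, 55 x 60 x 43 mm. Origin under its centre.
Things that resemble listed ones, but are neither listed nor needed, are in the scene too. What is shaped like the cup but pink or white is not meant.

How it is judged:
By the outcome, as a careful person would: the job done as asked, in the order asked, and still so for the second after the job is handed in, with the robot touching nothing.
It also fails if it takes over 72 s, if anything falls off the work surface, if the arm or the gripper's body presses on something with over 40 N, if the wrist force passes 120 N, or if a joint passes its speed limit or range.

ROBOT

A 6-joint arm with a two-finger parallel gripper is mounted at the origin on the work surface. World frame = base frame: x ahead of the robot, y to its left, z up, the work surface at z = 0. Lengths are in m, angles in rad, forces in N, time in s.
With the tool pointing down it reaches from about 0.325 to 1 m from the base axis. Payload 5.1 kg.
Tool frame: the origin (TCP) lies midway between the tips of the shut fingers; the grasp point (between the pads) lies 19 mm behind it; z points along the fingers, y is the line along which they close (so a half turn about z gives the same grasp; the last joint's range is limited). The gripper opens to 85 mm and grips with 20 to 120 N. Pads are 22 mm wide; open, the fingers measure 114 mm over their backs; the gripper's body (76 mm by 85 mm) begins 54 mm behind the grasp point. The pads swing forward as they close: fully open they stand 13 mm farther back than shut.
Start: joints at [-1.33, 0.124, 1.65, -0, 1.367, -0.083], TCP at [0.207, -0.616, 0.231] pointing down, gripper open.
Joint ranges: [-2.61, 2.61], [-1.02, 2.33], [0.03, 2.71], [-1.35, 4.49], [0.32, 2.68], [-2.91, 2.91]. Speed limits (rad/s): [2.57, 2.57, 3.14, 3.14, 3.14, 3.14].

INTERFACE

Orientations are given as a unit quaternion [x, y, z, w].
In Python, from plant import status, optics, job gives the robot as it stands.
- The arm moves only by the tool apply_moves, never from a script. Its argument "moves" is text: rows parted by semicolons, each of 7 numbers parted by spaces: the opening, from 0 (shut) to 1 (fully open), then the shift along the world's x, y, z in m, then the turn, a rotation vector about the world's x, y, z in rad. In form: gripper dx dy dz wx wy wz; .... A call has 1 to 10 rows; each row is the pose to reach, as a shift and turn from the pose commanded when the call began; what a row does not reach only later rows make up. A row lasts 1/10 s, in which the tool goes at most 50 mm and 8.59 degrees, less where a joint would pass 70% of its speed; a pose out of reach is approached as far as the arm can. A call with a gripper value outside its range is refused whole. The fingers move at their own pace and stop on an object; "grip_force" is the grip in N (left out, the last holds). Time passes only in rows, so rows that repeat a pose let the fingers close. It gives the time, the measured TCP pose, the force, the opening and the grip force at its end, in the units of the state.
- status.observe(): the state, without advancing time (a new reading comes with each control period).
- optics.read_camera(name): name is "scene" or "top"; returns the picture (420x560x3 uint8, red, green, blue); there is no depth.
- optics.camera_model(name): a dict with "camera_matrix" (3x3 intrinsics, pixels), "rvec" (rotation vector, rad) and "tvec" (3), from world to camera coordinates, as OpenCV has them. Camera axes: x right, y down, z forward; pixel columns grow to the right and rows downward; lengths in m; the calibration is good to about 2 mm. A picture is of the moment at which its call begins. camera_model takes no time and is no camera call.
- job.sign_off(): hands the job in; it is judged then, once.
The state is a dict: "t": time; "q": joint angles; "qd": joint speeds; "joint_efforts": joint torques, N m; "eef_pos": TCP position; "ee_rot": TCP orientation; "ft_force": force on the tool from outside, world axes, zero at the start; "ft_torque": the same for the moment, N m; "width": finger opening in m; "grip_force": force on a finger pad.
Only numpy, scipy, OpenCV 4.12 (cv2) and the standard library are available. Lean on these libraries where they do the work, as an engineer would, in place of code of your own. Each camera call takes 0.05 s, during which the arm holds its last target. There are 200 camera calls.

## Working session

There is one attempt and no reset: what is moved stays moved. The work goes in short steps, Python scripts to look and compute and a tool call to move; the robot and the scene stay as the last step left them, time stands still between calls to the robot, and variables do not carry over. Pictures are saved under pics/ and viewed, at most 10 in all, crops included, and the job is handed in when it is done.

Besides the shell and the picture viewer there is one more tool, called after "Emit:" in YAML: its name, and indented under it one key for each argument. apply_moves: Moves the arm, as the interface text tells. Its arguments: {"type":"object","properties":{"moves":{"type":"string"},"grip_force":{"type":"number"}},"required":["moves"]}

```bash
ls; mkdir -p pics
python3 - <<'E'
from plant import status, optics, job
import cv2,numpy as np
print(status.observe())
for n in("scene","top"):
    im=optics.read_camera(n); cv2.imwrite(f"pics/{n}0.png",cv2.resize(im[:,:,::-1],(784,588),interpolation=cv2.INTER_CUBIC))
    np.save(f"pics/{n}0.npy",im)
    print(n,optics.camera_model(n))
E
```

```text
pics
{'t': 0.0, 'q': array([-1.32957493e+00,  1.24491386e-01,  1.65167301e+00,  1.61368418e-05,
        1.36750149e+00, -8.25819693e-02]), 'qd': array([-0.00079038,  0.00017317, -0.00077634, -0.00079936, -0.00179733,
       -0.00073757]), 'joint_efforts': array([ 1.82140720e-04, -4.23618150e+01, -3.65450370e+01,  1.01686774e-05,
        7.04168488e-03, -4.55077767e-06]), 'eef_pos': array([ 0.20665479, -0.61563001,  0.23006248]), 'ee_rot': array([ 9.86922259e-01,  1.61193609e-01, -7.42621619e-05, -1.03398275e-03]), 'ft_force': array([-0.60174561, -0.20269909,  0.17037568]), 'ft_torque': array([ 0.01061661, -0.07073598, -0.01693407]), 'grip_force': 0.0, 'width': 0.08549914117738586}
scene {'camera_matrix': array([[426.33502037,   0.        , 280.68829422],
       [  0.        , 426.33502037, 209.92361851],
       [  0.        ,   0.        ,   1.        ]]), 'rvec': array([ 2.63723922, -0.00351656, -0.01070127]), 'tvec': array([-0.48665592,  0.16818974,  0.90526918])}
top {'camera_matrix': array([[453.31160575,   0.        , 287.02552096],
       [  0.        , 453.31160575, 215.71283474],
       [  0.        ,   0.        ,   1.        ]]), 'rvec': array([ 2.15972043, -2.1934338 ,  0.14493383]), 'tvec': array([0.07469555, 0.49122583, 1.02369128])}
```

View pics/scene0.png

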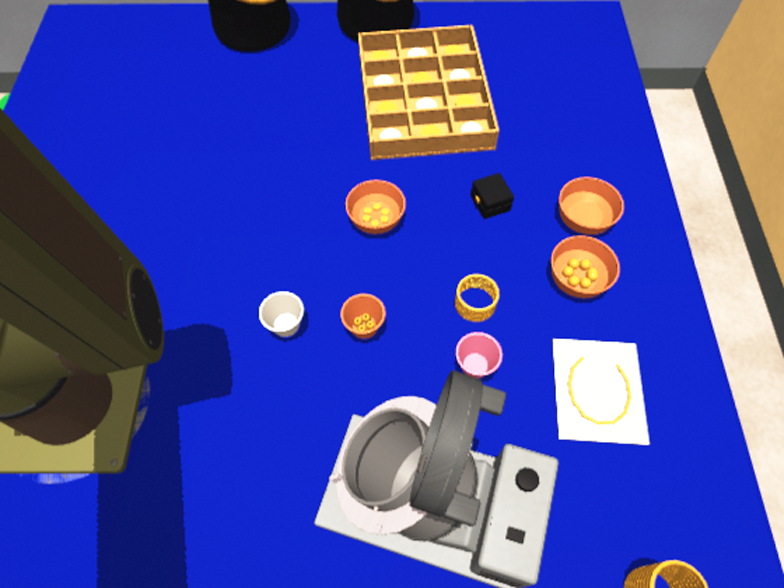

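View pics/top0.png

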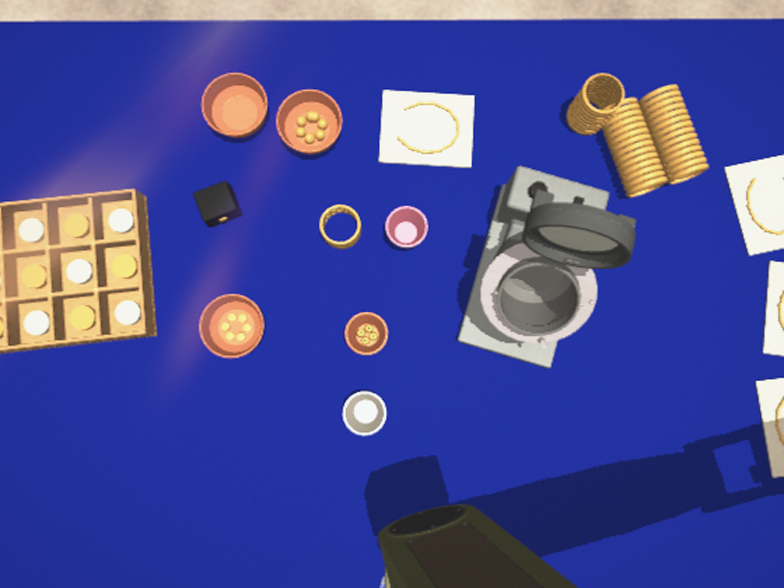

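The target cup, with ringed beads, is at scene (363,317) and top (366,333) in these 1.4x images. The machine's mouth is at top (538,297), and the lid is near upright with its lugs at scene (493,400) and (462,508). The bowl (no beads), bangles and box lie beyond the cup. Next I fit the poses.

```bash
cat > h.py <<'E'
import numpy as np, cv2
from scipy.spatial.transform import Rotation as R
from scipy.optimize import least_squares
from plant import status, optics
CM={n:optics.camera_model(n) for n in("scene","top")}
def proj(n,P):
    c=CM[n]; return cv2.projectPoints(np.atleast_2d(np.array(P,float)),c["rvec"],c["tvec"],c["camera_matrix"],None)[0][:,0]
def back(n,uv,z):
    c=CM[n]; M=R.from_rotvec(c["rvec"]).as_matrix(); d=M.T@np.linalg.inv(c["camera_matrix"])@np.array([*uv,1.]); o=-M.T@c["tvec"]
    return o+d*(z-o[2])/d[2]
# frames: T = (R,p)
def machine(x,y,yaw): return R.from_euler('z',yaw),np.array([x,y,0])
def mouth(m):
    # drum z leans 35deg to -x ; x uphill
    return m[0]*R.from_euler('y',-35,degrees=True), m[1]+np.array([0,0,.18])
def at(T,p): return T[0].apply(p)+T[1]
def lidf(mo,a): return mo[0]*R.from_euler('y',a), at(mo,[.08,0,.004])
def lidpt(mo,a,p): # p in mouth frame when shut
    return at(lidf(mo,a),np.array(p)-[.08,0,.004])
def lugs(mo,a,c,z=.043):
    # lug angle: at c=1.3 at 25deg from -x toward -y ; clockwise from outside as c grows
    th=np.pi+np.radians(25)-(c-1.3)   # ccw angle about z
    out=[]
    for k in(0,np.pi): out.append(lidpt(mo,a,[.053*np.cos(th+k),.053*np.sin(th+k),z]))
    return np.array(out)
E
python3 - <<'E'
from h import *
import numpy as np
s=1.4
T=[('top',(459,341),'FL'),('top',(551,366),'FR'),('scene',(353,416),'FL'),('scene',(316,524),'FR'),
('top',(519,168),'BL'),('top',(608,190),'BR'),('scene',(557,457),'BL'),('scene',(534,584),'BR'),
('top',(538,297),'M')]
ell={'top':[(498,297),(581,290),(538,264)],'scene':[(345,476),(372,424),(365,502),(408,408)]}
lug={'scene':[(493,400),(462,510)]}
def f(p):
    m=machine(*p[:3]); mo=mouth(m); r=[]
    d={'FL':(-.075,.08,.022),'FR':(-.075,-.08,.022),'BL':(.205,p[3],.122),'BR':(.205,-p[3],.122)}
    for n,uv,k in T:
        P=at(mo,[0,0,0]) if k=='M' else at(m,d[k])
        if k=='M': continue
        r+=list(proj(n,P)[0]-np.array(uv)/s)
    return np.array(r)
sol=least_squares(f,[.4,-.3,-.26,.075],loss='soft_l1'); print(sol.x,np.degrees(sol.x[2])); print(f(sol.x).round(1).reshape(-1,2))
m=machine(*sol.x[:3]);mo=mouth(m)
print('mouth',mo[1])
for n in CM: print(n,(proj(n,[at(mo,[.054*np.cos(t),.054*np.sin(t),0]) for t in np.arange(0,6.28,np.pi/4)])*s).round(0).tolist())
# lid & collar: brightness pts
def g(p): return (proj('scene',lugs(mo,p[0],p[1]))[[0,1]]-np.array(lug['scene'])/s).ravel()
for o in(0,1):
  for c0 in(-1,0,1):
    def g2(p,o=o): return (proj('scene',lugs(mo,p[0],p[1]))[[o,1-o]]-np.array(lug['scene'])/s).ravel()
    q=least_squares(g2,[2.1,c0]); print(o,q.x,q.cost)
for c in(0,):
  print('c0 scene',proj('scene',lugs(mo,2.18,0))*s,'top',proj('top',lugs(mo,2.18,0))*s)
print('cup top',back('top',(366.5/s,332.5/s),.05),'scene',back('scene',(363.5/s,314.5/s),.05))
# segment cup (orange) rim outlines
for n,u,v in(('top',366,333),('scene',363,317)):
    im=np.load(f'pics/{n}0.npy').astype(int); msk=((im[...,0]>im[...,2]+40)).astype(np.uint8)
    k,l,st,ce=cv2.connectedComponentsWithStats(msk); i=l[int(v/s)-16 if 0 else int(v/s),int(u/s)-0]
    print(n,i,st[i],ce[i])
E
```

```text
[ 0.47502024 -0.12226635 -0.29540761  0.07285387] -16.925609415518657
[[-1.1  0. ]
 [-0.2  1.3]
 [-0.9 -0.8]
 [-2.1  1.7]
 [-1.3 -2.2]
 [ 0.   0.6]
 [ 0.9  1.4]
 [ 2.2 -0.1]]
mouth [ 0.47502024 -0.12226635  0.18      ]
scene [[420.0, 461.0], [417.0, 427.0], [395.0, 412.0], [367.0, 423.0], [347.0, 452.0], [346.0, 485.0], [367.0, 503.0], [398.0, 494.0]]
top [[552.0, 267.0], [521.0, 270.0], [501.0, 290.0], [504.0, 315.0], [525.0, 332.0], [555.0, 330.0], [575.0, 311.0], [574.0, 285.0]]
0 [ 2.12800938 -3.01842599] 3.707773468290198
0 [2.12800941 3.26476021] 3.7077734678962107
0 [2.12800962 3.26476195] 3.7077734676504597
1 [2.12800966 0.12316949] 3.7077734677134466
1 [2.1280095  0.12316847] 3.707773467634221
1 [2.12800938 0.12316975] 3.7077734678380443
c0 scene [[468.52565613 511.75459562]
 [495.64003255 399.21766613]] top [[621.99431477 222.95030265]
 [544.63451244 196.07700196]]
cup top [0.44125491 0.12523939 0.05      ] scene [0.44177141 0.12600782 0.05      ]
top 62 [246 223  31  30 739] [261.21244926 237.63870095]
scene 60 [243 210  32  31 765] [258.86143791 224.50196078]
```

Emit:
apply_moves:
  moves: "1 0.015 0.045 0.02 0 0 0; 1 0.03 0.09 0.04 0 0 0; 1 0.045 0.135 0.06 0 0 0; 1 0.06 0.18 0.08 0 0 0; 1 0.075 0.225 0.1 0 0 0; 1 0.09 0.27 0.1 0 0 0; 1 0.105 0.315 0.1 0 0 0; 1 0.12 0.36 0.1 0 0 0; 1 0.135 0.405 0.1 0 0 0; 1 0.15 0.45 0.1 0 0 0"

```text
t: 1.1
eef_pos: [0.3567, -0.1643, 0.331]
ee_rot: [0.987, 0.161, 0.0, 0.0]
ft_force: [0.8, -0.1, -0.2]
width: 0.0857
grip_force: 0.0
```

Run:
```python
from h import *
s=status.observe();print(s['q'],s['eef_pos'],s['ee_rot'],s['t']); np.save('s1.npy',np.r_[s['q'],s['eef_pos'],s['ee_rot']])
```

```text
[-5.68612646e-01 -5.21933649e-01  2.03809579e+00  1.23655712e-04
  1.62512624e+00  6.79013669e-01] [ 0.35670159 -0.16428762  0.33100884] [9.86972968e-01 1.60886088e-01 1.54525616e-04 5.54801594e-05] 1.1
```

Emit:
apply_moves:
  moves: "1 0 0.05 0 -0.1 0 0.1; 1 0 0.1 0 -0.2 0 0.2; 1 0.0 0.15 0 -0.3 0 0.3; 1 0 0.2 0 -0.4 0 0.4; 1 0 0.25 0 -0.5 0 0.4; 1 0.02 0.29 0 -0.5 0 0.4; 1 0.04 0.33 0 -0.5 0 0.4"

```text
t: 1.8
eef_pos: [0.3872, 0.1463, 0.3306]
ee_rot: [0.904, 0.349, -0.039, 0.243]
ft_force: [1.3, -1.0, 0.8]
width: 0.0855
grip_force: 0.0
```

```bash
cat >> h.py <<'E'
from scipy.spatial.transform import Rotation as R
def fk(q,L):
    h,o,L1,e,L2,Lt=L
    A=R.from_euler('z',q[0]); B=A*R.from_euler('y',q[1]); C=A*R.from_euler('y',q[1]+q[2]); D=C*R.from_euler('z',q[3])*R.from_euler('y',q[4])
    p=np.array([0,0,h])+A.apply([o,0,0])+B.apply([0,0,L1])+C.apply([e,0,L2])+D.apply([0,0,Lt])
    return p,D*R.from_euler('z',q[5]+np.pi/2)
E
python3 - <<'E'
from h import *
s=status.observe();print(s['q'],s['eef_pos'],s['ee_rot'],s['t']); np.save('s2.npy',np.r_[s['q'],s['eef_pos'],s['ee_rot']])
S=[np.load('s1.npy'),np.load('s2.npy'),np.r_[-1.32957493e+00,1.24491386e-01,1.65167301e+00,1.61368418e-05,1.36750149e+00,-8.25819693e-02,0.20665479,-0.61563001,0.23006248,0.986922259,0.161193609,0,-.001034]]
for a in S: print('rot err',(fk(a[:6],[0]*6)[1].inv()*R.from_quat(a[9:])).magnitude())
f=lambda L:np.concatenate([fk(a[:6],L)[0]-a[6:9] for a in S]+[.001*(L-np.array([.3,0,.4,0,.4,.2]))])
r=least_squares(f,[.3,0,.4,0,.4,.2]);print(r.x,np.abs(r.fun[:9]).max())
E
```

```text
[ 0.53337961 -0.36246633  1.98404859 -0.47200754  1.67845765  1.35386967] [0.38721778 0.14625787 0.33059851] [ 0.90425808  0.34895463 -0.03915852  0.24292921] 1.8
rot err 1.9106512040320757e-16
rot err 7.486693523361616e-16
rot err 0.00014852432592219286
[ 0.34718899 -0.05388643  0.61330345  0.42004196  0.72637228  0.16259253] 0.05200029759805236
```

```bash
cat >> h.py <<'E'
def fk(q,L):
    h,o,L1,b,e,L2,Lt,w=L
    A=R.from_euler('z',q[0]); B=A*R.from_euler('y',q[1]); C=A*R.from_euler('y',q[1]+q[2]); D=C*R.from_euler('z',q[3])*R.from_euler('y',q[4])
    p=np.array([0,0,h])+A.apply([o,w,0])+B.apply([b,0,L1])+C.apply([e,0,L2])+D.apply([0,0,Lt])
    return p,D*R.from_euler('z',q[5]+np.pi/2)
E
cat > fit.py <<'E'
from h import *
import glob
S=[np.load(f) for f in sorted(glob.glob('s?.npy'))]+[np.r_[-1.32957493e+00,1.24491386e-01,1.65167301e+00,1.61368418e-05,1.36750149e+00,-8.25819693e-02,0.20665479,-0.61563001,0.23006248,0.986922259,0.161193609,0,-.001034]]
f=lambda L:np.concatenate([fk(a[:6],L)[0]-a[6:9] for a in S]+[.0005*(L-np.array([.2,0,.4,0,0,.4,.2,.05]))])
r=least_squares(f,[.2,0,.4,0,0,.4,.2,.05]);print(r.x.round(4),np.abs(r.fun[:-8]).max())
E
python3 fit.py
```

```text
[0.2232 0.     0.4524 0.     0.0424 0.613  0.2755 0.0536] 1.1354620507164626e-06
```

```bash
cat >> h.py <<'E'
L=np.array([.2232,0,.4524,0,.0424,.613,.2755,.0536])
lo=np.array([-2.61,-1.02,.03,-1.35,.32,-2.91]);hi=np.array([2.61,2.33,2.71,4.49,2.68,2.91])
def ik(p,Rt,q0):
    f=lambda q:np.r_[fk(q,L)[0]-p,.3*(fk(q,L)[1]*Rt.inv()).as_rotvec()]
    r=least_squares(f,np.clip(q0,lo+.01,hi-.01),bounds=(lo,hi)); return r.x,np.abs(r.fun).max()
def tool(az,dec,roll=0,sgn=1):
    # tool z: azimuth az, declination dec (deg); finger line level at roll 0; roll about tool z (deg)
    a,d=np.radians([az,dec]); z=np.array([np.cos(a)*np.cos(d),np.sin(a)*np.cos(d),-np.sin(d)])
    y=sgn*np.array([-np.sin(a),np.cos(a),0.]); x=np.cross(y,z)
    return R.from_rotvec(np.radians(roll)*z)*R.from_matrix(np.c_[x,y,z])
M=machine(.4750,-.1222,-.2954); MO=mouth(M)
def rel(p,Rt,s=None):
    s=s or status.observe(); return (np.array(p)-s['eef_pos']).round(3),(Rt*R.from_quat(s['ee_rot']).inv()).as_rotvec().round(3)
E
python3 - <<'E'
from h import *
q=np.load('s2.npy')[:6]
C=np.array([.4415,.1257,0])
for sg in(1,-1):
  for az in(-90,-75,-110):
    for d0 in(20,):
      qq=q
      for name,G,dec,roll in(('pre',None,d0,0),('grasp',C+[0,0,.032],d0,0),('lift',C+[0,0,.25],d0,0),('overdrum',at(M,[-.02,-.005,.27]),15,0),('p60',at(M,[-.02,-.005,.27]),15,-60),('p130',at(M,[-.02,-.005,.27]),15,-130)):
        Rt=tool(az,dec,roll,sg); z=Rt.apply([0,0,1])
        if G is None: G=C+[0,0,.032]-.12*z
        qq,e=ik(G+.019*z,Rt,qq); print(sg,az,name,qq.round(2),round(e,4))
E
```

```text
1 -90 pre [ 0.74  0.54  1.79 -0.79  1.8   0.99] 0.0
1 -90 grasp [ 0.6   0.5   1.96 -0.89  1.64  1.02] 0.0
1 -90 lift [ 0.6   0.12  1.95 -0.95  1.87  0.71] 0.0
1 -90 overdrum [ 0.16 -0.1   2.18 -1.27  1.58  0.53] 0.0
1 -90 p60 [ 0.16 -0.1   2.18 -1.27  1.58 -0.51] 0.0
1 -90 p130 [ 0.16 -0.1   2.18 -1.27  1.58 -1.74] 0.0
1 -75 pre [ 0.84  0.43  1.95 -0.92  1.68  0.95] 0.0
1 -75 grasp [ 0.65  0.42  2.08 -1.05  1.51  0.98] 0.0
1 -75 lift [ 0.65  0.01  2.07 -1.07  1.72  0.62] 0.0
1 -75 overdrum [ 0.16 -0.27  2.31 -1.35  1.37  0.43] 0.007
1 -75 p60 [ 0.16 -0.27  2.31 -1.35  1.37 -0.62] 0.007
1 -75 p130 [ 0.16 -0.27  2.31 -1.35  1.37 -1.84] 0.007
1 -110 pre [ 0.61  0.66  1.6  -0.62  1.96  1.07] 0.0
1 -110 grasp [ 0.51  0.58  1.82 -0.68  1.8   1.1 ] 0.0
1 -110 lift [ 0.51  0.24  1.82 -0.77  2.06  0.86] 0.0
1 -110 overdrum [ 0.11  0.08  2.01 -1.11  1.82  0.63] 0.0
1 -110 p60 [ 0.11  0.08  2.01 -1.11  1.82 -0.41] 0.0
1 -110 p130 [ 0.11  0.08  2.01 -1.11  1.82 -1.64] 0.0
-1 -90 pre [ 0.55  0.25  1.82 -0.73  1.64  2.91] 0.2511
-1 -90 grasp [ 0.25 -0.1   2.18 -0.65  1.23  2.91] 0.1692
-1 -90 lift
[... 200 characters left out ...]
58  1.41] 0.0
-1 -75 pre [ 0.54 -0.07  2.11 -0.7   1.33  2.91] 0.2066
-1 -75 grasp [ 0.26 -0.27  2.34 -0.71  1.03  2.91] 0.1465
-1 -75 lift [ 0.46 -0.35  2.13 -0.92  1.49  2.91] 0.1381
-1 -75 overdrum [-0.03 -0.65  2.39 -1.09  1.08  2.91] 0.0697
-1 -75 p60 [ 0.16 -0.27  2.31 -1.35  1.37  2.53] 0.007
-1 -75 p130 [ 0.16 -0.27  2.31 -1.35  1.37  1.3 ] 0.007
-1 -110 pre [ 0.56  0.86  1.23 -1.03  2.3   2.91] 0.3015
-1 -110 grasp [ 0.24  0.17  1.95 -0.62  1.55  2.91] 0.204
-1 -110 lift [ 0.42  0.1   1.77 -0.98  2.07  2.91] 0.2188
-1 -110 overdrum [-0.03 -0.23  2.03 -1.03  1.64  2.91] 0.1222
-1 -110 p60 [ 0.11  0.08  2.01 -1.11  1.82  2.73] 0.0
-1 -110 p130 [ 0.11  0.08  2.01 -1.11  1.82  1.51] 0.0
```

Run:
```python
from h import *
s=1.4
for n,uv,z in(('bowl beads',(231,323),.04),('bangles',(340,227),.04),('pink',(406,226),.05),('box',(217,203),.04),('white',(364,412),.05)):
    print(n,back('top',np.array(uv)/s,z).round(3))
C=np.array([.4415,.1257,.0])
Rt=tool(-110,20,0,1);z=Rt.apply([0,0,1]);print(z)
for nm,h in(('above',.15),('grasp',.033)):
    p=C+[0,0,h]+(.019+.004)*z; print(nm,p.round(4),rel(p,Rt))
```

```text
bowl beads [0.461 0.344 0.04 ]
bangles [0.617 0.167 0.04 ]
pink [0.615 0.059 0.05 ]
box [0.659 0.369 0.04 ]
white [0.315 0.131 0.05 ]
[-0.3213938  -0.88302222 -0.34202014]
above [0.4341 0.1054 0.1421] (array([ 0.047, -0.041, -0.188]), array([-0.586,  0.833,  0.187]))
grasp [0.4341 0.1054 0.0251] (array([ 0.047, -0.041, -0.305]), array([-0.586,  0.833,  0.187]))
```

Emit:
apply_moves:
  moves: "1 0.007 -0.006 -0.01 -0.084 0.119 0.027; 1 0.014 -0.012 -0.02 -0.168 0.238 0.054; 1 0.02 -0.018 -0.04 -0.251 0.357 0.08; 1 0.027 -0.024 -0.06 -0.335 0.476 0.107; 1 0.034 -0.03 -0.08 -0.419 0.595 0.134; 1 0.041 -0.036 -0.12 -0.502 0.714 0.16; 1 0.047 -0.041 -0.15 -0.586 0.833 0.187; 1 0.047 -0.041 -0.18 -0.586 0.833 0.187; 1 0.047 -0.041 -0.19 -0.586 0.833 0.187; 1 0.047 -0.041 -0.19 -0.586 0.833 0.187"

```text
t: 2.8
eef_pos: [0.4348, 0.1018, 0.1402]
ee_rot: [0.671, 0.468, -0.472, 0.329]
ft_force: [0.2, -0.2, 0.9]
width: 0.0854
grip_force: 0.0
```

Run:
```python
from h import *
C=np.array([.4415,.1257,.0])
Rt=tool(-110,20,0,1);z=Rt.apply([0,0,1])
s=status.observe(); print(s['q'].round(3),s['eef_pos'])
a=np.r_[s['q'],s['eef_pos'],s['ee_rot']]; np.save('s3.npy',a); print(fk(s['q'],L)[0]-s['eef_pos'])
print(rel(C+[0,0,.033]+.023*z,Rt))
ims=[]
for n,(u,v) in(('scene',(260,215)),('top',(262,237))):
    im=optics.read_camera(n); ims.append(cv2.resize(im[v-60:v+60,u-65:u+65,::-1],(390,360),interpolation=cv2.INTER_CUBIC))
cv2.imwrite('pics/c1.png',np.hstack(ims))
```

```text
[ 0.497  0.38   1.853 -0.726  1.928  0.981] [0.43482184 0.10181905 0.14023786]
[-6.93676891e-05 -3.76136382e-05  6.14275014e-05]
(array([-0.001,  0.004, -0.115]), array([ 0.004, -0.001,  0.003]))
```

View pics/c1.png

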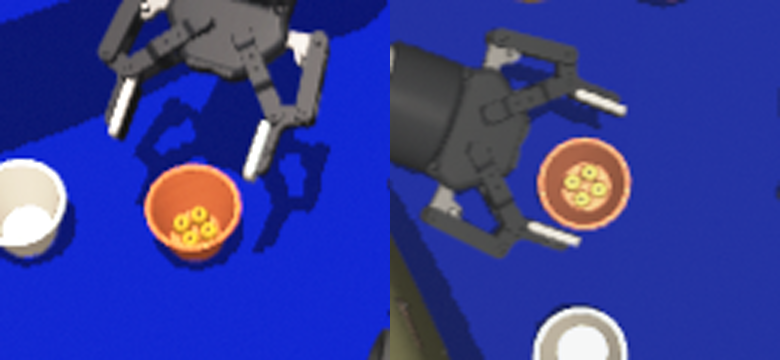

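The crop shows the four beads in the cup, with the open fingers straddling it and the pads pointing along its two sides. I descend and grip.

Emit:
apply_moves:
  moves: "1 -0.001 0.004 -0.03 0 0 0; 1 -0.001 0.004 -0.06 0 0 0; 1 -0.001 0.004 -0.09 0 0 0; 1 -0.001 0.004 -0.115 0 0 0; 1 -0.001 0.004 -0.115 0 0 0; 0.3 -0.001 0.004 -0.115 0 0 0; 0.3 -0.001 0.004 -0.115 0 0 0; 0.3 -0.001 0.004 -0.115 0 0 0; 0.3 -0.001 0.004 -0.115 0 0 0; 0.3 -0.001 0.004 -0.115 0 0 0"
  grip_force: 40

```text
t: 3.9
eef_pos: [0.4357, 0.1071, 0.0288]
ee_rot: [0.672, 0.467, -0.469, 0.331]
ft_force: [-0.3, 3.9, 6.7]
width: 0.0635
grip_force: 41.8
```

Emit:
apply_moves:
  moves: "0.3 0 0 0.01 0 0 0; 0.3 0 0 0.03 0 0 0; 0.3 0 0 0.06 0 0 0; 0.3 0 0 0.1 0 0 0; 0.3 0 0 0.13 0 0 0; 0.3 0 0 0.13 0 0 0"

```text
t: 4.5
eef_pos: [0.4365, 0.1071, 0.1606]
ee_rot: [0.675, 0.468, -0.466, 0.33]
ft_force: [0.4, 0.6, -1.1]
width: 0.0634
grip_force: 43.4
```

Run:
```python
from h import *
s=status.observe(); print(s['eef_pos'],s['ft_force'],s['width'],s['grip_force'])
ims=[]
for n in('scene','top'):
    u,v=proj(n,s['eef_pos']+[.01,.03,0])[0].astype(int)
    im=optics.read_camera(n); ims.append(cv2.resize(im[max(v-70,0):v+70,max(u-70,0):u+70,::-1],(390,390),interpolation=cv2.INTER_CUBIC))
cv2.imwrite('pics/c2.png',np.hstack(ims))
```

```text
[0.43654903 0.10711338 0.16056413] [ 0.40288722  0.62629124 -1.08777021] 0.0634462437327692 43.36763233761303
```

View pics/c2.png

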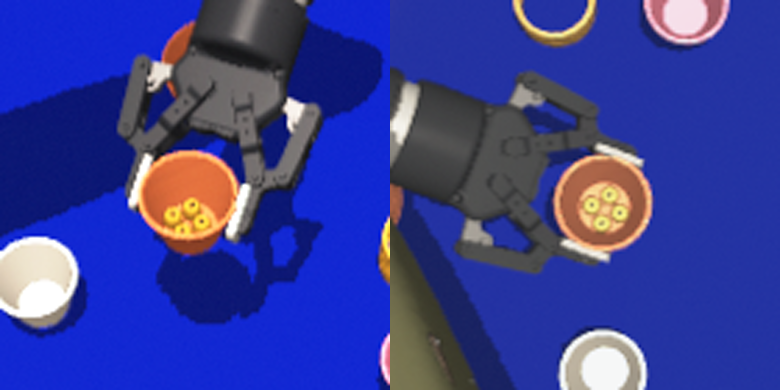

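```bash
cat >> h.py <<'E'
G0p=np.array([.4357,.1071,.0288]);G0R=R.from_quat([.672,.467,-.469,.331]); CUP=np.array([.4415,.1257,0])
cupR=G0R.inv(); cupo=G0R.inv().apply(CUP-G0p)   # cup pose in tool frame (cup axes = world at grasp)
def cup_of(p,Rt): return p+Rt.apply(cupo), Rt*cupR
def lip(p,Rt):
    o,Rc=cup_of(p,Rt); t=np.arange(0,6.28,.05); P=o+Rc.apply(np.c_[.0345*np.cos(t),.0345*np.sin(t),0*t+.05]); return P[P[:,2].argmin()],P,Rc.apply([0,0,1])
E
python3 - <<'E'
from h import *
s=status.observe(); p0=s['eef_pos'];q=s['q'];R0=R.from_quat(s['ee_rot'])
for az in(-110,-118):
  for dec,roll in((20,0),(15,-130),(10,-130),(15,-120)):
    Rt=tool(az,dec,roll); l,P,u=lip(np.zeros(3),Rt)
    tgt=at(M,[-.015,0,.215]) if roll else at(M,[-.02,0,.30])
    p=tgt-l if roll else tgt
    qq,e=ik(p,Rt,q); um=M[0].inv().apply(u); G=M[0].inv().apply(p-.019*Rt.apply([0,0,1])-M[1])
    b=M[0].inv().apply(p-.073*Rt.apply([0,0,1])-M[1])
    print(az,dec,roll,'p',p.round(3),'d',(p-p0).round(3),'rot',(Rt*R0.inv()).as_rotvec().round(3),'open',um.round(2),'G',G.round(3),'bodyfront',b.round(3),qq.round(2),round(e,4), 'topmost',P[:,2].max().round(3))
E
```

```text
-110 20 0 p [ 0.456 -0.116  0.3  ] d [ 0.021 -0.223  0.143] rot [0.    0.004 0.003] open [ 0.01 -0.    1.  ] G [-0.019  0.018  0.306] bodyfront [-0.016  0.068  0.325] [ 0.13  0.02  1.95 -1.04  1.84  0.57] 0.0 topmost 0.021
-110 15 -130 p [ 0.458 -0.136  0.246] d [ 0.024 -0.242  0.089] rot [0.699 2.053 0.686] open [ 0.74  0.45 -0.5 ] G [-0.011  0.001  0.251] bodyfront [-0.008  0.053  0.265] [ 0.11  0.13  1.99 -1.1   1.8  -1.6 ] 0.0 topmost 0.029
-110 10 -130 p [ 0.46  -0.135  0.247] d [ 0.025 -0.241  0.091] rot [0.666 2.096 0.591] open [ 0.74  0.4  -0.54] G [-0.01   0.002  0.251] bodyfront [-0.007  0.055  0.26 ] [ 0.12  0.17  1.99 -1.15  1.85 -1.58] 0.0 topmost 0.026
-110 15 -120 p [ 0.453 -0.137  0.246] d [ 0.019 -0.243  0.09 ] rot [0.636 1.898 0.633] open [ 0.83  0.41 -0.37] G [-0.015 -0.002  0.251] bodyfront [-0.013  0.05   0.265] [ 0.11  0.11  2.   -1.1   1.8  -1.43] 0.0 topmost 0.033
-118 20 0 p [ 0.456 -0.116  0.3  ] d [ 0.021 -0.223  0.143] rot [ 0.     0.004 -0.137] open [ 0.01 -0.    1.  ] G [-0.017  0.018  0.306] bodyfront [-0.007  0.067  0.325] [ 0.1   0.09  1.89 -0.98  1.92  0.62] 0.0 topmost 0.021
-118 15 -130 p [ 0.456 -0.135  0.246] d [ 0.021 -0.241  0.089] rot [0.834 1.982 0.606] open [ 0.8   0.34 -0.5 ] G [-0.011 -0.     0.251] bodyfront [-0.001  0.051  0.265] [ 0.08  0.18  1.93 -1.03  1.89 -1.56] 0.0 topmost 0.029
-118 10 -130 p [ 0.457 -0.135  0.247] d [ 0.023 -0.241  0.091] rot [0.805 2.03  0.512] open [ 0.79  0.3  -0.54] G [-0.01   0.001  0.251] bodyfront [0.001 0.054 0.26 ] [ 0.09  0.22  1.92 -1.08  1.93 -1.55] 0.0 topmost 0.026
-118 15 -120 p [ 0.451 -0.136  0.246] d [ 0.016 -0.242  0.09 ] rot [0.761 1.836 0.544] open [ 0.88  0.29 -0.37] G [-0.016 -0.002  0.251] bodyfront [-0.006  0.049  0.265] [ 0.08  0.17  1.94 -1.03  1.89 -1.39] 0.0 topmost 0.033
```

Emit:
apply_moves:
  moves: "0.3 0 0 0.045 0 0 0; 0.3 0 -0.01 0.09 0 0 0; 0.3 0.003 -0.03 0.13 0 0 0; 0.3 0.006 -0.07 0.145 0 0 0; 0.3 0.01 -0.11 0.145 0 0 0; 0.3 0.014 -0.15 0.145 0 0 0; 0.3 0.018 -0.19 0.145 0 0 0; 0.3 0.02 -0.215 0.145 0 0 0; 0.3 0.022 -0.235 0.145 0 0 0; 0.3 0.022 -0.235 0.145 0 0 0"

```text
t: 5.6
eef_pos: [0.4553, -0.1305, 0.299]
ee_rot: [0.672, 0.468, -0.472, 0.328]
ft_force: [-0.7, -0.1, -1.6]
width: 0.063
grip_force: 44.0
```

Run:
```python
from h import *
s=status.observe(); print(s['eef_pos'],s['ft_force'],s['width'],s['q'].round(2))
Rt=tool(-110,15,-130);print(rel([.458,-.140,.256],Rt,s))
```

```text
[ 0.45525834 -0.13054375  0.29900951] [-0.68973416 -0.07737185 -1.62474684] 0.0630135879669625 [ 0.11  0.02  1.96 -1.05  1.82  0.56]
(array([ 0.003, -0.009, -0.043]), array([0.705, 2.047, 0.683]))
```

Emit:
apply_moves:
  moves: "0.3 0 -0.001 -0.002 0.044 0.128 0.043; 0.3 0 -0.001 -0.005 0.088 0.256 0.085; 0.3 0.001 -0.002 -0.007 0.132 0.384 0.128; 0.3 0.001 -0.002 -0.01 0.176 0.512 0.171; 0.3 0.001 -0.003 -0.012 0.22 0.64 0.213; 0.3 0.001 -0.003 -0.015 0.264 0.768 0.256; 0.3 0.002 -0.004 -0.018 0.308 0.896 0.299; 0.3 0.002 -0.005 -0.022 0.352 1.023 0.341"

```text
t: 6.4
eef_pos: [0.4582, -0.1331, 0.2775]
ee_rot: [0.315, 0.742, -0.591, 0.013]
ft_force: [0.5, -0.4, -2.1]
width: 0.063
grip_force: 43.7
```

Emit:
apply_moves:
  moves: "0.3 0 -0.001 -0.003 0.044 0.128 0.043; 0.3 0 -0.001 -0.006 0.088 0.256 0.085; 0.3 0.001 -0.002 -0.009 0.132 0.384 0.128; 0.3 0.001 -0.002 -0.012 0.176 0.512 0.171; 0.3 0.001 -0.003 -0.015 0.22 0.64 0.213; 0.3 0.001 -0.003 -0.018 0.264 0.768 0.256; 0.3 0.001 -0.004 -0.02 0.308 0.896 0.299; 0.3 0.001 -0.004 -0.021 0.352 1.023 0.341; 0.3 0.001 -0.004 -0.021 0.352 1.023 0.341; 0.3 0.001 -0.004 -0.021 0.352 1.023 0.341"

```text
t: 7.4
eef_pos: [0.4593, -0.1374, 0.2574]
ee_rot: [-0.135, 0.782, -0.527, -0.304]
ft_force: [0.1, -0.5, -2.0]
width: 0.0634
grip_force: 43.7
```

Run:
```python
from h import *
s=status.observe(); print(s['eef_pos'],s['ft_force'],s['width'],rel([.458,-.140,.256],tool(-110,15,-130),s))
ims=[]
for n in('scene','top'):
    u,v=proj(n,at(M,[0,0,.2]))[0].astype(int)
    im=optics.read_camera(n); ims.append(cv2.resize(im[max(v-70,0):v+70,max(u-70,0):u+70,::-1],(390,390),interpolation=cv2.INTER_CUBIC))
cv2.imwrite('pics/c3.png',np.hstack(ims))
```

```text
[ 0.45926647 -0.13738179  0.25736485] [ 0.08886541 -0.50305141 -2.01837268] 0.06338886949608268 (array([-0.001, -0.003, -0.001]), array([-0.   ,  0.005,  0.004]))
```

View pics/c3.png

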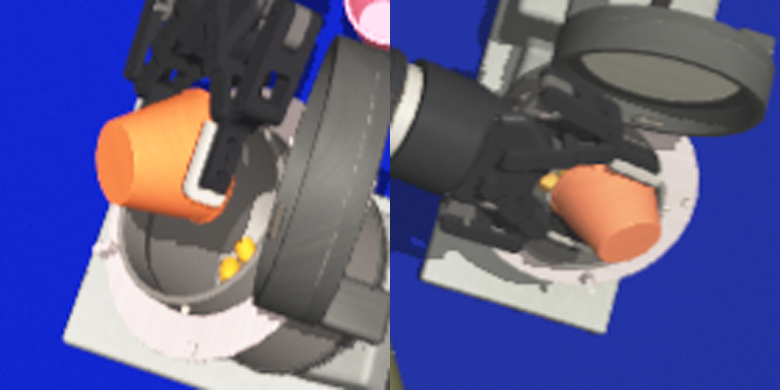

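Three beads are visible: two deep in the drum at scene crop (238,257), and one at top crop (548,181), seen near the fingers. I tilt further and check that the cup is empty.

Emit:
apply_moves:
  moves: "0.3 0 0 0.005 0.046 0.127 0.036; 0.3 0 0 0.008 0.092 0.254 0.072; 0.3 0 0 0.008 0.138 0.38 0.11; 0.3 0 0 0.008 0.138 0.38 0.11; 0.3 0 0 0.014 0.138 0.38 0.11; 0.3 0 0 0.008 0.138 0.38 0.11; 0.3 0 0 0.008 0.138 0.38 0.11"

```text
t: 8.2
eef_pos: [0.4593, -0.1378, 0.2656]
ee_rot: [-0.295, 0.737, -0.452, -0.407]
ft_force: [0.2, -0.1, -2.5]
width: 0.0632
grip_force: 43.6
```

Run:
```python
from h import *
s=status.observe(); print(s['eef_pos'],s['ft_force'],s['width'])
ims=[]
for n in('scene','top'):
    u,v=proj(n,at(M,[0.01,0,.18]))[0].astype(int)
    im=optics.read_camera(n); np.save(f'pics/{n}4.npy',im); ims.append(cv2.resize(im[v-45:v+45,u-45:u+45,::-1],(390,390),interpolation=cv2.INTER_CUBIC))
    y=((im[...,0].astype(int)>150)&(im[...,2]<80)&(im[...,1]>120)&(im[...,0]<im[...,1]*1.55)).astype(np.uint8)
    k,l,st,ce=cv2.connectedComponentsWithStats(y)
    for i in range(1,k):
        if abs(ce[i]-[u,v]).max()<60: print(n,ce[i].round(0),st[i,4])
cv2.imwrite('pics/c4.png',np.hstack(ims))
```

```text
[ 0.45925224 -0.13778772  0.26555218] [ 0.15428828 -0.08724677 -2.49638291] 0.06322969961534446
scene [291. 340.] 33
scene [283. 349.] 29
top [377. 206.] 5
top [371. 207.] 1
top [372. 209.] 1
```

View pics/c4.png

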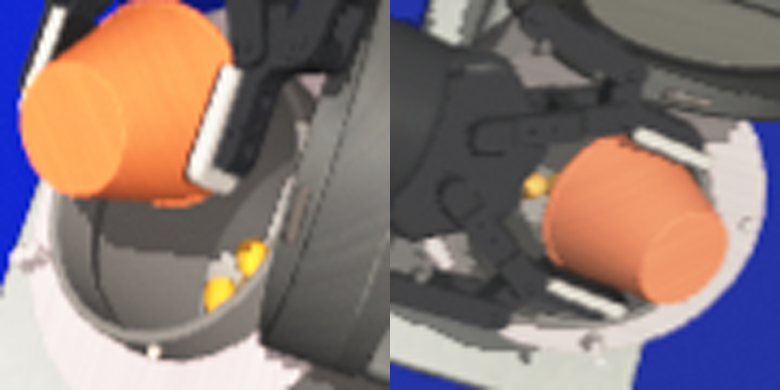

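Run:
```python
from h import *
print(rel([.4553,-.1305,.31],G0R))
```

```text
(array([-0.004,  0.007,  0.044]), array([-0.856, -2.42 , -0.807]))
```

Emit:
apply_moves:
  moves: "0.3 0 0.001 0.002 -0.043 -0.121 -0.04; 0.3 0 0.001 0.005 -0.086 -0.242 -0.081; 0.3 0 0.001 0.007 -0.128 -0.363 -0.121; 0.3 -0.001 0.001 0.01 -0.171 -0.484 -0.161; 0.3 -0.001 0.002 0.012 -0.214 -0.605 -0.202; 0.3 -0.001 0.002 0.015 -0.257 -0.726 -0.242; 0.3 -0.001 0.003 0.017 -0.3 -0.847 -0.282; 0.3 -0.002 0.003 0.02 -0.342 -0.968 -0.323; 0.3 -0.002 0.003 0.022 -0.385 -1.089 -0.363; 0.3 -0.002 0.003 0.025 -0.428 -1.21 -0.404"

```text
t: 9.3
eef_pos: [0.4574, -0.1348, 0.2911]
ee_rot: [0.244, 0.769, -0.589, -0.047]
ft_force: [-0.5, -0.8, -1.0]
width: 0.0633
grip_force: 43.8
```

Emit:
apply_moves:
  moves: "0.3 0 0.001 0.002 -0.043 -0.121 -0.04; 0.3 0 0.001 0.005 -0.086 -0.242 -0.081; 0.3 0 0.001 0.007 -0.128 -0.363 -0.121; 0.3 -0.001 0.001 0.01 -0.171 -0.484 -0.161; 0.3 -0.001 0.002 0.012 -0.214 -0.605 -0.202; 0.3 -0.001 0.012 0.015 -0.257 -0.726 -0.242; 0.3 -0.001 0.033 0.017 -0.3 -0.847 -0.282; 0.3 -0.002 0.063 0.02 -0.342 -0.968 -0.323; 0.3 -0.002 0.1 0.022 -0.385 -1.089 -0.363; 0.3 -0.002 0.14 0.025 -0.428 -1.21 -0.404"

```text
t: 10.3
eef_pos: [0.4551, 0.0061, 0.3163]
ee_rot: [0.674, 0.465, -0.468, 0.332]
ft_force: [0.2, 0.0, -1.7]
width: 0.063
grip_force: 44.1
```

Run:
```python
from h import *
s=status.observe(); print(s['eef_pos'],s['ft_force'],s['width'])
print(rel(G0p+[0,0,.06],G0R),rel(G0p,G0R))
ims=[]
for n,P in(('scene',at(M,[0.01,0,.16])),('top',at(M,[0.01,0,.16])),('top',s['eef_pos']+[.006,.018,.02])):
    u,v=proj(n,P)[0].astype(int)
    im=optics.read_camera(n); ims.append(cv2.resize(im[v-40:v+40,u-40:u+40,::-1],(260,260),interpolation=cv2.INTER_CUBIC))
cv2.imwrite('pics/c5.png',np.hstack(ims))
```

```text
[0.45514893 0.00611749 0.31631548] [ 0.23414331  0.0489252  -1.69442604] 0.06300954372555498
(array([-0.019,  0.101, -0.228]), array([0.002, 0.006, 0.003])) (array([-0.019,  0.101, -0.288]), array([0.002, 0.006, 0.003]))
```

View pics/c5.png

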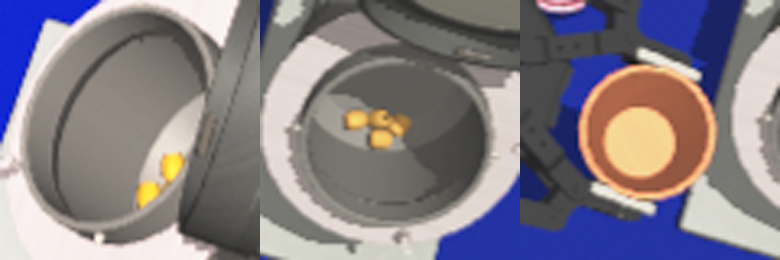

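All four beads lie in the drum, at top crop (380,127), and the cup is empty. I put it back on its original spot.

Emit:
apply_moves:
  moves: "0.3 -0.008 0.045 -0.02 0 0 0; 0.3 -0.016 0.085 -0.05 0 0 0; 0.3 -0.019 0.101 -0.09 0 0 0; 0.3 -0.019 0.101 -0.135 0 0 0; 0.3 -0.019 0.101 -0.18 0 0 0; 0.3 -0.019 0.101 -0.22 0 0 0; 0.3 -0.019 0.101 -0.255 0 0 0; 0.3 -0.019 0.101 -0.275 0 0 0; 0.3 -0.019 0.101 -0.28 0 0 0; 0.3 -0.019 0.101 -0.282 0 0 0"

```text
t: 11.45
eef_pos: [0.4366, 0.1055, 0.0341]
ee_rot: [0.672, 0.467, -0.47, 0.331]
ft_force: [0.0, 0.2, -0.1]
width: 0.063
grip_force: 44.5
```

Run:
```python
from h import *
print(rel(G0p,G0R),status.observe()['ft_force'])
```

```text
(array([-0.001,  0.002, -0.005]), array([ 0.   , -0.001,  0.001])) [ 0.03874688  0.18005166 -0.14743321]
```

Emit:
apply_moves:
  moves: "0.3 0 0 -0.001 0 0 0; 0.3 0 0 -0.002 0 0 0; 0.3 0 0 -0.003 0 0 0; 0.3 0 0 -0.003 0 0 0"

```text
t: 11.85
eef_pos: [0.4368, 0.1064, 0.0318]
ee_rot: [0.673, 0.467, -0.468, 0.331]
ft_force: [-0.6, -0.1, -1.6]
width: 0.0633
grip_force: 44.5
```

Emit:
apply_moves:
  moves: "0.3 0 0 -0.0015 0 0 0; 0.3 0 0 -0.003 0 0 0; 0.3 0 0 -0.004 0 0 0; 0.3 0 0 -0.004 0 0 0"

```text
t: 12.25
eef_pos: [0.4366, 0.1064, 0.0288]
ee_rot: [0.672, 0.466, -0.47, 0.332]
ft_force: [-0.9, 0.5, 5.4]
width: 0.0632
grip_force: 44.2
```

Emit:
apply_moves:
  moves: "1 0 0 0 0 0 0; 1 0 0 0 0 0 0; 1 0 0 0 0 0 0; 1 0 0 0 0 0 0; 1 0.003 0.009 0.004 0 0 0; 1 0.01 0.026 0.01 0 0 0; 1 0.02 0.053 0.02 0 0 0; 1 0.03 0.08 0.04 0 0 0; 1 0.03 0.08 0.08 0 0 0; 1 0.03 0.08 0.12 0 0 0"

```text
t: 13.25
eef_pos: [0.4666, 0.1874, 0.1481]
ee_rot: [0.672, 0.468, -0.469, 0.331]
ft_force: [0.6, -0.0, -0.2]
width: 0.0854
grip_force: 0.0
```

```bash
cat >> h.py <<'E'
def down(az,sg=1): # tool down, finger line horizontal at azimuth az deg
    a=np.radians(az); y=sg*np.array([np.cos(a),np.sin(a),0]); z=np.array([0,0,-1.]); return R.from_matrix(np.c_[np.cross(y,z),y,z])
def push(a,clear=0,along=.115,w=.011):
    mo=MO; lf=lidf(mo,a); n=lf[0].apply([0,0,1]); nm=M[0].inv().apply(n)
    return at(lf,[-along,0,.009])+n*(w*abs(nm[0])+clear)
E
python3 - <<'E'
from h import *
s=status.observe(); q=s['q']
for sg in(1,-1):
  Rt=down(90-16.9,sg); qq=q
  for a in(2.13,1.6,1,.5,0):
    p=push(a); qq,e=ik(p,Rt,qq); print(sg,a,p.round(3),qq.round(2),round(e,4))
p=push(2.13,.02)
for sg in(1,-1): print('rel',rel(p+[0,0,.08],down(73.1,sg)),p)
# cup check
C=np.array([[.4415+.0345*np.cos(t),.1257+.0345*np.sin(t),.05] for t in np.arange(0,6.28,.1)])
for n in CM:
    im=optics.read_camera(n).astype(int); P=proj(n,C); print(n,'exp',P.min(0).round(1),P.max(0).round(1))
    k,l,st,ce=cv2.connectedComponentsWithStats((im[...,0]>im[...,2]+40).astype(np.uint8))
    for i in range(1,k):
        if abs(ce[i]-P.mean(0)).max()<15 and st[i,4]>50: print(n,st[i],ce[i])
E
```

```text
1 2.13 [ 0.549 -0.145  0.345] [-0.35 -0.1   1.69 -0.    1.55 -1.63] 0.0
1 1.6 [ 0.49  -0.127  0.335] [-0.36 -0.24  1.83 -0.    1.56 -1.64] 0.0
1 1 [ 0.438 -0.111  0.285] [-0.37 -0.36  2.   -0.    1.5  -1.64] 0.0
1 0.5 [ 0.425 -0.107  0.227] [-0.37 -0.37  2.1  -0.    1.4  -1.65] 0.0
1 0 [ 0.437 -0.111  0.176] [-0.37 -0.3   2.14  0.    1.3  -1.64] 0.0
-1 2.13 [ 0.549 -0.145  0.345] [-0.35 -0.1   1.69 -0.    1.55  1.51] 0.0
-1 1.6 [ 0.49  -0.127  0.335] [-0.36 -0.24  1.83 -0.    1.56  1.51] 0.0
-1 1 [ 0.438 -0.111  0.285] [-0.37 -0.36  2.   -0.    1.5   1.5 ] 0.0
-1 0.5 [ 0.425 -0.107  0.227] [-0.37 -0.37  2.1  -0.    1.4   1.5 ] 0.0
-1 0 [ 0.437 -0.111  0.176] [-0.37 -0.3   2.14  0.    1.3   1.5 ] 0.0
rel (array([ 0.101, -0.338,  0.278]), array([1.208, 0.609, 1.403])) [ 0.56801989 -0.15050625  0.34607408]
rel (array([ 0.101, -0.338,  0.278]), array([ 0.601, -1.191, -1.304])) [ 0.56801989 -0.15050625  0.34607408]
scene exp [243.5 210.8] [275.5 239.3]
scene [244 210  32  32 772] [259.36787565 225.22927461]
top exp [246.2 222.1] [276.9 252.8]
top [247 222  31  31 740] [261.97297297 237.18783784]
```

Emit:
apply_moves:
  moves: "0 0 0 0.04 0.042 -0.083 -0.091; 0 0 0 0.085 0.084 -0.167 -0.183; 0 0 0 0.13 0.126 -0.25 -0.274; 0 0 0 0.175 0.168 -0.333 -0.365; 0 0 0 0.22 0.21 -0.417 -0.456; 0 0.01 -0.02 0.26 0.252 -0.5 -0.548; 0 0.025 -0.06 0.278 0.294 -0.583 -0.639; 0 0.04 -0.1 0.278 0.336 -0.667 -0.73; 0 0.055 -0.145 0.278 0.379 -0.75 -0.822; 0 0.07 -0.19 0.278 0.421 -0.834 -0.913"

```text
t: 14.35
eef_pos: [0.5371, -0.0051, 0.4257]
ee_rot: [0.98, 0.047, -0.159, 0.112]
ft_force: [0.1, 0.3, -0.3]
width: 0.0
grip_force: 0.0
```

Run:
```python
from h import *
p=push(2.13,.02); s=status.observe(); print(s['q'].round(2),rel(p+[0,0,.08],down(73.1,-1)),s['width'])
```

```text
[ 0.01  0.01  1.48 -0.25  1.95  1.43] (array([ 0.031, -0.145,  0.   ]), array([ 0.178, -0.351, -0.387])) 3.503056699284619e-05
```

Emit:
apply_moves:
  moves: "0 0.008 -0.036 0 0.045 -0.088 -0.097; 0 0.016 -0.072 0 0.09 -0.176 -0.194; 0 0.024 -0.108 0 0.134 -0.264 -0.29; 0 0.031 -0.145 0 0.178 -0.351 -0.387; 0 0.031 -0.145 0 0.178 -0.351 -0.387; 0 0.031 -0.145 -0.03 0.178 -0.351 -0.387; 0 0.031 -0.145 -0.06 0.178 -0.351 -0.387; 0 0.031 -0.145 -0.08 0.178 -0.351 -0.387; 0 0.031 -0.145 -0.08 0.178 -0.351 -0.387"

```text
t: 15.25
eef_pos: [0.5671, -0.1478, 0.342]
ee_rot: [0.989, -0.145, -0.005, 0.0]
ft_force: [1.8, -0.5, -2.6]
width: -0.0001
grip_force: 1.2
```

Run:
```python
from h import *
s=status.observe(); print(s['eef_pos'],s['ft_force'],rel(push(2.13,.02),down(73.1,-1)))
for a in np.r_[2.1:-.01:-.15,-.04]:
    print(round(a,2),(push(a)-s['eef_pos']).round(3))
```

```text
[ 0.56705769 -0.14779617  0.34201138] [ 1.77760716 -0.53540466 -2.56203817] (array([ 0.001, -0.003,  0.004]), array([-0.001, -0.009, -0.004]))
2.1 [-0.021  0.004  0.003]
1.95 [-0.038  0.009  0.004]
1.8 [-0.055  0.014  0.001]
1.65 [-0.072  0.02  -0.004]
1.5 [-0.088  0.024 -0.012]
1.35 [-0.102  0.029 -0.023]
1.2 [-0.115  0.033 -0.036]
1.05 [-0.126  0.036 -0.052]
0.9 [-0.134  0.038 -0.068]
0.75 [-0.139  0.04  -0.086]
0.6 [-0.142  0.041 -0.105]
0.45 [-0.142  0.041 -0.121]
0.3 [-0.14   0.04  -0.136]
0.15 [-0.136  0.039 -0.152]
0.0 [-0.13   0.037 -0.166]
-0.04 [-0.128  0.037 -0.17 ]
```

Emit:
apply_moves:
  moves: "0 -0.021 0.004 0.003 0 0 0; 0 -0.038 0.009 0.004 0 0 0; 0 -0.055 0.014 0.001 0 0 0; 0 -0.072 0.02 -0.004 0 0 0; 0 -0.088 0.024 -0.012 0 0 0; 0 -0.102 0.029 -0.023 0 0 0; 0 -0.115 0.033 -0.036 0 0 0; 0 -0.126 0.036 -0.052 0 0 0; 0 -0.134 0.038 -0.068 0 0 0"

```text
t: 16.15
eef_pos: [0.4336, -0.1101, 0.2783]
ee_rot: [0.989, -0.145, -0.001, 0.001]
ft_force: [1.5, -0.7, 0.8]
width: 0.0002
grip_force: 0.7
```

Emit:
apply_moves:
  moves: "0 -0.005 0.002 -0.018 0 0 0; 0 -0.008 0.003 -0.037 0 0 0; 0 -0.008 0.003 -0.053 0 0 0; 0 -0.006 0.002 -0.068 0 0 0; 0 -0.002 0.001 -0.084 0 0 0; 0 0.001 0.000 -0.091 0 0 0; 0 0.004 -0.001 -0.098 0 0 0; 0 0.005 -0.001 -0.101 0 0 0"

```text
t: 16.95
eef_pos: [0.4389, -0.112, 0.1759]
ee_rot: [0.989, -0.146, -0.002, 0.001]
ft_force: [-1.1, -0.3, 1.0]
width: -0.0001
grip_force: 0.6
```

Run:
```python
from h import *
s=status.observe(); print(s['eef_pos'],s['ft_force'],push(0))
ims=[]
for n in('scene','top'):
    u,v=proj(n,at(M,[0,0,.18]))[0].astype(int)
    im=optics.read_camera(n); ims.append(cv2.resize(im[max(v-65,0):v+65,max(u-65,0):u+65,::-1],(390,390),interpolation=cv2.INTER_CUBIC))
cv2.imwrite('pics/c6.png',np.hstack(ims))
```

```text
[ 0.43888359 -0.11202311  0.17589966] [-1.06944302 -0.27423155  0.98332765] [ 0.43697585 -0.11062913  0.17574211]
```

View pics/c6.png

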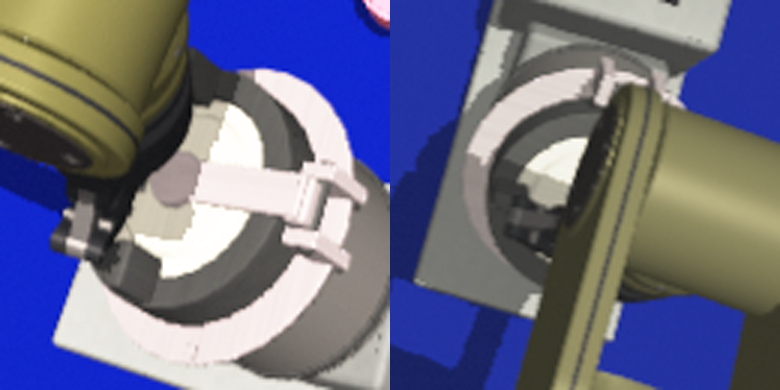

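The lid is down. The lug at scene crop (135,275) is on the -y side and the other is opposite at (215,85). I press a little more to seat the lid fully.

Emit:
apply_moves:
  moves: "0 0.001 0 -0.002 0 0 0; 0 0.002 -0.001 -0.004 0 0 0; 0 0.003 -0.001 -0.006 0 0 0; 0 0.004 -0.001 -0.008 0 0 0; 0 0.004 -0.001 -0.008 0 0 0"

```text
t: 17.55
eef_pos: [0.4419, -0.1131, 0.1714]
ee_rot: [0.989, -0.145, -0.004, 0.001]
ft_force: [-12.9, 2.8, 16.6]
width: 0.0002
grip_force: 10.6
```

Emit:
apply_moves:
  moves: "0 -0.012 0.003 0.02 0 0 0; 0 -0.02 0.006 0.05 0 0 0; 0 -0.02 0.03 0.09 0 0 0; 0 -0.02 0.06 0.13 0 0 0; 0 -0.02 0.1 0.15 0 0 0; 0 -0.02 0.14 0.15 0 0 0; 0 -0.02 0.18 0.15 0 0 0"

```text
t: 18.25
eef_pos: [0.4228, 0.0686, 0.3198]
ee_rot: [0.989, -0.146, -0.0, 0.0]
ft_force: [-0.1, 0.2, -0.2]
width: -0.0001
grip_force: 0.0
```

Run:
```python
from h import *
ims=[]
for n in('scene','top'):
    u,v=proj(n,at(M,[0,0,.2]))[0].astype(int)
    im=optics.read_camera(n); np.save(f'pics/{n}7.npy',im); v0=max(v-50,0);u0=u-50; print(n,u0,v0)
    cr=cv2.resize(im[v0:v0+100,u0:u0+100,::-1],(400,400),interpolation=cv2.INTER_CUBIC)
    for c,col in((0,(0,255,0)),):
        for z in(.013,.043):
            for p in proj(n,lugs(MO,0,c,z)): cv2.circle(cr,tuple(int(t) for t in ((p-[u0,v0]+.5)*4)),2,col,-1)
    lm=MO[1]+MO[0].apply([.076*np.cos(np.radians(205)),.076*np.sin(np.radians(205)),-.008])
    p=proj(n,lm)[0]; cv2.circle(cr,tuple(int(t) for t in ((p-[u0,v0]+.5)*4)),2,(0,0,255),-1)
    p=proj(n,lidpt(MO,0,[0,0,.021]))[0]; cv2.circle(cr,tuple(int(t) for t in ((p-[u0,v0]+.5)*4)),2,(255,0,0),-1)
    ims.append(cr)
cv2.imwrite('pics/c7.png',np.hstack(ims))
s=status.observe();print(s['eef_pos'],s['q'].round(2))
```

```text
scene 222 272
top 336 163
[0.422215   0.07065336 0.31862093] [ 0.04 -0.43  2.    0.    1.58  1.9 ]
```

View pics/c7.png

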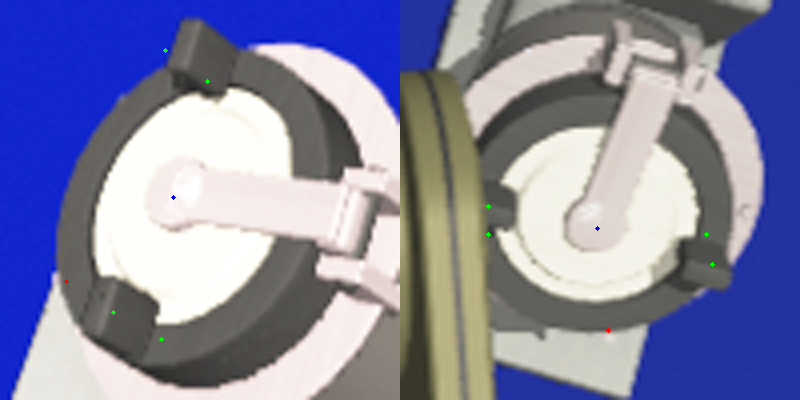

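```bash
cat >> h.py <<'E'
def lugpose(c,sg,hz=.018,r=.053):
    th=np.pi+np.radians(25)-(c-1.3); rd=np.array([np.cos(th),np.sin(th),0]); z=np.array([0,0,-1.]); y=sg*np.array([-np.sin(th),np.cos(th),0])
    return at(MO,r*rd+[0,0,hz]), MO[0]*R.from_matrix(np.c_[np.cross(y,z),y,z])
E
python3 - <<'E'
from h import *
s=status.observe()
for sg in(1,-1):
  qq=s['q']
  for c,hz in((.1,.1),(.1,.018),(.5,.018),(.9,.018),(1.3,.018),(1.36,.018),(1.3,.1)):
    p,Rt=lugpose(c,sg,hz); qq,e=ik(p,Rt,qq); print(sg,c,hz,p.round(3),qq.round(2),round(e,4))
  print(rel(*lugpose(.1,sg,.1)))
E
```

```text
1 0.1 0.1 [ 0.407 -0.157  0.264] [-0.6  -0.85  2.4   0.21  1.01 -0.43] 0.0
1 0.1 0.018 [ 0.452 -0.171  0.197] [-0.56 -0.64  2.41  0.21  0.79 -0.43] 0.0
1 0.5 0.018 [ 0.437 -0.163  0.185] [-0.56 -0.69  2.46  0.21  0.79 -0.04] 0.0
1 0.9 0.018 [ 0.426 -0.148  0.174] [-0.54 -0.74  2.5   0.2   0.8   0.39] 0.0
1 1.3 0.018 [ 0.421 -0.129  0.167] [-0.49 -0.78  2.53  0.16  0.79  0.86] 0.0
1 1.36 0.018 [ 0.421 -0.126  0.166] [-0.48 -0.78  2.53  0.15  0.79  0.94] 0.0
1 1.3 0.1 [ 0.376 -0.115  0.234] [-0.53 -1.02  2.52  0.15  1.05  0.86] 0.0
(array([-0.015, -0.228, -0.055]), array([-0.608, -0.307,  1.572]))
-1 0.1 0.1 [ 0.407 -0.157  0.264] [-0.6  -0.85  2.4   0.21  1.01  2.71] 0.0
-1 0.1 0.018 [ 0.452 -0.171  0.197] [-0.56 -0.64  2.41  0.21  0.79  2.71] 0.0
-1 0.5 0.018 [ 0.437 -0.163  0.185] [-0.65 -0.7   2.47  0.35  0.81  2.91] 0.0155
-1 0.9 0.018 [ 0.426 -0.148  0.174] [-0.8  -0.73  2.56  0.64  0.84  2.91] 0.0469
-1 1.3 0.018 [ 0.421 -0.129  0.167] [-0.87 -0.67  2.64  0.95  0.77  2.91] 0.0757
-1 1.36 0.018 [ 0.421 -0.126  0.166] [-0.86 -0.65  2.65  1.01  0.73  2.91] 0.0823
-1 1.3 0.1 [ 0.376 -0.115  0.234] [-1.16 -0.97  2.63  0.82  1.24  2.91] 0.0971
(array([-0.015, -0.228, -0.055]), array([ 0.296, -0.604, -1.465]))
```

The overlay matches to about 2 mm: boss predicted at top (597,228), ridge at (608,330). The lug appears slightly past open, with the collar at about 0.1 rad. I go to grip the lug.

Emit:
apply_moves:
  moves: "0.5 -0.002 -0.02 0.01 -0.05 -0.025 0.13; 0.5 -0.004 -0.04 0.01 -0.1 -0.05 0.26; 0.5 -0.006 -0.06 0.01 -0.15 -0.075 0.39; 0.5 -0.008 -0.08 0.01 -0.2 -0.1 0.52; 0.5 -0.01 -0.1 0.01 -0.25 -0.127 0.65; 0.5 -0.012 -0.12 0.005 -0.3 -0.152 0.78; 0.5 -0.014 -0.14 0 -0.35 -0.177 0.91; 0.5 -0.015 -0.16 -0.01 -0.4 -0.202 1.04; 0.5 -0.015 -0.18 -0.02 -0.45 -0.228 1.17; 0.5 -0.015 -0.2 -0.03 -0.51 -0.257 1.317"

```text
t: 19.35
eef_pos: [0.4071, -0.1314, 0.2889]
ee_rot: [0.84, 0.477, 0.147, 0.212]
ft_force: [0.0, 0.6, -0.5]
width: 0.0426
grip_force: 0.0
```

Run:
```python
from h import *
s=status.observe();print(s['q'].round(2),s['width'],rel(*lugpose(.1,1,.1)),rel(*lugpose(.1,1,.055)))
```

```text
[-0.43 -0.81  2.32 -0.01  1.1   0.11] 0.042588506762241116 (array([ 0.   , -0.026, -0.025]), array([-0.109, -0.053,  0.285])) (array([ 0.025, -0.033, -0.062]), array([-0.109, -0.053,  0.285]))
```

Emit:
apply_moves:
  moves: "0.5 0 -0.01 -0.008 -0.04 -0.02 0.12; 0.5 0 -0.02 -0.016 -0.08 -0.04 0.22; 0.5 0 -0.026 -0.025 -0.109 -0.053 0.285; 0.5 0.012 -0.03 -0.043 -0.109 -0.053 0.285; 0.5 0.025 -0.033 -0.062 -0.109 -0.053 0.285; 0.5 0.025 -0.033 -0.062 -0.109 -0.053 0.285"

```text
t: 19.95
eef_pos: [0.4313, -0.1632, 0.2233]
ee_rot: [0.75, 0.591, 0.17, 0.243]
ft_force: [-0.4, 0.2, -0.8]
width: 0.0427
grip_force: 0.0
```

Run:
```python
from h import *
s=status.observe();print(s['q'].round(2),s['ft_force'],rel(*lugpose(.1,1,.055)),rel(*lugpose(.1,1,.018)))
ims=[]
for n in('scene','top'):
    u,v=proj(n,lugs(MO,0,.1)[0])[0].astype(int)
    im=optics.read_camera(n); np.save(f'pics/{n}8.npy',im)
    ims.append(cv2.resize(im[v-35:v+35,u-35:u+35,::-1],(390,390),interpolation=cv2.INTER_CUBIC))
cv2.imwrite('pics/c8.png',np.hstack(ims))
```

```text
[-0.57 -0.74  2.42  0.2   0.89 -0.42] [-0.36404129  0.18240199 -0.8444541 ] (array([ 0.001, -0.001,  0.004]), array([-0.007, -0.007,  0.005])) (array([ 0.021, -0.007, -0.027]), array([-0.007, -0.007,  0.005]))
```

Emit:
apply_moves:
  moves: "0.5 0.004 -0.001 -0.006 0 0 0; 0.5 0.008 -0.003 -0.012 0 0 0; 0.5 0.012 -0.004 -0.017 0 0 0; 0.5 0.016 -0.005 -0.022 0 0 0; 0.5 0.019 -0.006 -0.026 0 0 0"

```text
t: 20.55
eef_pos: [0.4518, -0.169, 0.2008]
ee_rot: [0.749, 0.591, 0.171, 0.246]
ft_force: [0.6, -0.2, 0.3]
width: 0.0426
grip_force: 0.0
```

Emit:
apply_moves:
  moves: "0 0 0 0 0 0 0; 0 0 0 0 0 0 0; 0 0 0 0 0 0 0; 0 0 0 0 0 0 0; 0 0 0 0 0 0 0"
  grip_force: 25

```text
t: 21.05
eef_pos: [0.451, -0.169, 0.2008]
ee_rot: [0.749, 0.591, 0.171, 0.245]
ft_force: [-4.4, 0.3, -1.1]
width: 0.0111
grip_force: 29.1
```

Run:
```python
from h import *
s=status.observe();p=s['eef_pos'];l=MO[0].inv().apply(p-MO[1]);th=np.arctan2(l[1],l[0])%(2*np.pi)
print(s['width'],s['ft_force'],'drum',l.round(4),'c',1.3-(th-np.radians(205)),np.hypot(l[0],l[1]))
R0=R.from_quat(s['ee_rot']); k=MO[0].apply([0,0,1])
for d in np.arange(.13,1.31,.13):
    D=R.from_rotvec(-d*k); pn=D.apply(p-MO[1])+MO[1]; print(round(d,2),(pn-p).round(4),D.as_rotvec().round(3))
```

```text
0.01110467101145117 [-4.41562893  0.27197864 -1.10128175] drum [ 0.0043 -0.0518  0.0224] c 0.08268131903678078 0.05192882041423666
0.13 [-0.0053  0.0015 -0.0039] [ 0.071 -0.022 -0.106]
0.26 [-0.0104  0.0038 -0.0077] [ 0.143 -0.043 -0.213]
0.39 [-0.015   0.0069 -0.0115] [ 0.214 -0.065 -0.319]
0.52 [-0.0192  0.0108 -0.0151] [ 0.285 -0.087 -0.426]
0.65 [-0.0229  0.0153 -0.0185] [ 0.357 -0.109 -0.532]
0.78 [-0.026   0.0204 -0.0216] [ 0.428 -0.13  -0.639]
0.91 [-0.0285  0.026  -0.0244] [ 0.499 -0.152 -0.745]
1.04 [-0.0303  0.032  -0.0268] [ 0.571 -0.174 -0.852]
1.17 [-0.0314  0.0384 -0.0288] [ 0.642 -0.195 -0.958]
1.3 [-0.0317  0.0449 -0.0304] [ 0.713 -0.217 -1.065]
```

Emit:
apply_moves:
  moves: "0 -0.0053 0.0015 -0.0039 0.071 -0.022 -0.106; 0 -0.0104 0.0038 -0.0077 0.143 -0.043 -0.213; 0 -0.015 0.0069 -0.0115 0.214 -0.065 -0.319; 0 -0.0192 0.0108 -0.0151 0.285 -0.087 -0.426; 0 -0.0229 0.0153 -0.0185 0.357 -0.109 -0.532; 0 -0.0229 0.0153 -0.0185 0.357 -0.109 -0.532"

```text
t: 21.65
eef_pos: [0.4274, -0.1527, 0.1815]
ee_rot: [0.899, 0.321, 0.241, 0.176]
ft_force: [-9.5, 1.7, -0.7]
width: 0.0114
grip_force: 29.4
```

```bash
cat > c.py <<'E'
from h import *
s=status.observe();p=s['eef_pos'];l=MO[0].inv().apply(p-MO[1]);th=np.arctan2(l[1],l[0])%(2*np.pi)
Rr=MO[0].inv()*R.from_quat(s['ee_rot']); y=Rr.apply([0,1,0])
print(s['width'],'force drum',MO[0].inv().apply(s['ft_force']).round(1),'drum',l.round(4),'c pos',1.3-(th-np.radians(205)),'r',np.hypot(l[0],l[1]),'c ori',1.3-((np.arctan2(-y[0],y[1])-np.radians(205))%(2*np.pi)) , 'rad',np.array([np.cos(th),np.sin(th)]).round(2))
E
python3 c.py
```

```text
0.011441814054062128 force drum [-8.3 -1.1  4.9] drum [-0.0291 -0.043   0.0223] c pos 0.7599652837042432 r 0.05195763172135549 c ori 0.7569004974586993 rad [-0.56 -0.83]
```

```bash
cat > inc.py <<'E'
from h import *; import sys
s=status.observe();p=s['eef_pos'];k=MO[0].apply([0,0,1])
for d in map(float,sys.argv[1:]):
    D=R.from_rotvec(-d*k); print(d,(D.apply(p-MO[1])+MO[1]-p).round(4),D.as_rotvec().round(3))
E
python3 inc.py .12 .24 .36 .46 .50 .54
```

```text
0.12 [-0.0028  0.0048 -0.0028] [ 0.066 -0.02  -0.098]
0.24 [-0.005   0.01   -0.0054] [ 0.132 -0.04  -0.197]
0.36 [-0.0066  0.0156 -0.0076] [ 0.198 -0.06  -0.295]
0.46 [-0.0075  0.0205 -0.0092] [ 0.252 -0.077 -0.377]
0.5 [-0.0078  0.0225 -0.0098] [ 0.274 -0.083 -0.41 ]
0.54 [-0.008   0.0245 -0.0103] [ 0.296 -0.09  -0.442]
```

Emit:
apply_moves:
  moves: "0 -0.0028 0.0048 -0.0028 0.066 -0.02 -0.098; 0 -0.005 0.01 -0.0054 0.132 -0.04 -0.197; 0 -0.0066 0.0156 -0.0076 0.198 -0.06 -0.295; 0 -0.0075 0.0205 -0.0092 0.252 -0.077 -0.377; 0 -0.0078 0.0225 -0.0098 0.274 -0.083 -0.41; 0 -0.0078 0.0225 -0.0098 0.274 -0.083 -0.41"

```text
t: 22.25
eef_pos: [0.4193, -0.1299, 0.1712]
ee_rot: [0.951, 0.089, 0.276, 0.111]
ft_force: [-13.4, 6.1, 2.1]
width: 0.0116
grip_force: 30.6
```

```bash
python3 c.py; python3 inc.py .04 .08 .12
```

```text
0.011567447592209049 force drum [-10.7   1.9  10. ] drum [-0.0469 -0.0236  0.0221] c pos 1.2702183417350976 r 0.05247156963812957 c ori 1.2550133642462173 rad [-0.89 -0.45]
0.04 [-0.0002  0.002  -0.0005] [ 0.022 -0.007 -0.033]
0.08 [-0.0002  0.0041 -0.001 ] [ 0.044 -0.013 -0.066]
0.12 [-0.0003  0.0061 -0.0014] [ 0.066 -0.02  -0.098]
```

Emit:
apply_moves:
  moves: "0 -0.0002 0.002 -0.0005 0.022 -0.007 -0.033; 0 -0.0002 0.0031 -0.0007 0.033 -0.01 -0.05; 0 -0.0002 0.0031 -0.0007 0.033 -0.01 -0.05"

```text
t: 22.55
eef_pos: [0.419, -0.1269, 0.1704]
ee_rot: [0.953, 0.06, 0.279, 0.103]
ft_force: [-13.3, 5.5, 1.5]
width: 0.0117
grip_force: 31.1
```

```bash
python3 c.py; python3 inc.py .03 .06
python3 - <<'E'
from h import *
print(status.observe()['ft_torque'])
E
```

```text
0.011734418634261353 force drum [-10.9   1.4   9.4] drum [-0.0482 -0.0208  0.0221] c pos 1.3288192598331305 r 0.052536301613930976 c ori -4.9677218688736895 rad [-0.92 -0.4 ]
0.03 [-0.      0.0015 -0.0003] [ 0.016 -0.005 -0.025]
0.06 [-0.0001  0.0031 -0.0007] [ 0.033 -0.01  -0.049]
[0.41128006 1.66291911 0.41489747]
```

Emit:
apply_moves:
  moves: "0 0 0.0008 -0.0002 0.008 -0.002 -0.013; 0 0 0.0015 -0.0003 0.016 -0.005 -0.025; 0 0 0.0015 -0.0003 0.016 -0.005 -0.025"

```text
t: 22.85
eef_pos: [0.419, -0.1254, 0.17]
ee_rot: [0.954, 0.046, 0.28, 0.099]
ft_force: [-13.8, 5.3, 1.1]
width: 0.0112
grip_force: 31.4
```

```bash
python3 c.py; python3 inc.py .03
python3 - <<'E'
from h import *
print(status.observe()['ft_torque'])
ims=[]
for n in('scene','top'):
    u,v=proj(n,lugs(MO,0,1.3)[0])[0].astype(int)
    im=optics.read_camera(n); np.save(f'pics/{n}9.npy',im)
E
```

```text
0.01123258868387729 force drum [-11.4   1.    9.4] drum [-0.0489 -0.0194  0.022 ] c pos 1.3587019784362304 r 0.05257781075455618 c ori -4.937724880001681 rad [-0.93 -0.37]
0.03 [-0.      0.0015 -0.0003] [ 0.016 -0.005 -0.025]
[0.47820261 1.78112192 0.40455938]
```

Emit:
apply_moves:
  moves: "0 0 0.0008 -0.0002 0.008 -0.002 -0.013; 0 0 0.0015 -0.0003 0.016 -0.005 -0.025; 0 0 0.0015 -0.0003 0.016 -0.005 -0.025"

```text
t: 23.25
eef_pos: [0.4189, -0.1249, 0.17]
ee_rot: [0.954, 0.032, 0.282, 0.097]
ft_force: [-13.3, -0.5, 1.1]
width: 0.0113
grip_force: 37.8
```

```bash
python3 c.py; python3 inc.py .03
```

```text
0.011331002980334764 force drum [-9.7 -4.4  8.2] drum [-0.049  -0.0189  0.0221] c pos 1.3689227074475954 r 0.05254111684820431 c ori -4.909957749765977 rad [-0.93 -0.36]
0.03 [ 0.      0.0015 -0.0003] [ 0.016 -0.005 -0.025]
```

The jump in tangential force, with the motion halting, shows the collar at its stop. I release and retreat.

Emit:
apply_moves:
  moves: "0.4 0 -0.0008 0 0 0 0; 0.4 0 -0.0008 0 0 0 0; 0.4 0 -0.0008 0 0 0 0; 0.4 -0.006 0.001 0.008 0 0 0; 0.4 -0.014 0.003 0.022 0 0 0; 0.4 -0.022 0.005 0.038 0 0 0; 0.4 -0.022 0.005 0.07 0 0 0; 0.4 -0.022 0.04 0.11 0 0 0; 0.4 -0.022 0.08 0.13 0 0 0; 0.4 -0.022 0.12 0.15 0 0 0"

```text
t: 24.25
eef_pos: [0.3987, -0.0046, 0.3252]
ee_rot: [0.953, 0.029, 0.287, 0.097]
ft_force: [1.3, -1.1, -1.2]
width: 0.034
grip_force: 0.0
```

Emit:
apply_moves:
  moves: "0.4 0 0.04 0.02 0 0 0; 0.4 0 0.08 0.02 0 0 0; 0.4 0 0.12 0.02 0 0 0; 0.4 0 0.16 0.02 0 0 0"

```text
t: 24.65
eef_pos: [0.3984, 0.1573, 0.3431]
ee_rot: [0.953, 0.031, 0.286, 0.096]
ft_force: [0.0, -0.4, 0.4]
width: 0.034
grip_force: 0.0
```

Run:
```python
from h import *
ims=[]
for n in('scene','top'):
    u,v=proj(n,at(M,[-.01,0,.19]))[0].astype(int)
    im=optics.read_camera(n); np.save(f'pics/{n}10.npy',im); v0=max(v-50,0);u0=u-50
    cr=cv2.resize(im[v0:v0+100,u0:u0+100,::-1],(400,400),interpolation=cv2.INTER_CUBIC)
    for p in proj(n,np.vstack([lugs(MO,0,1.3,.043),lugs(MO,0,1.3,.013)])): cv2.circle(cr,tuple(int(t) for t in ((p-[u0,v0]+.5)*4)),2,(0,255,0),-1)
    lm=MO[1]+MO[0].apply([.076*np.cos(np.radians(205)),.076*np.sin(np.radians(205)),-.008])
    p=proj(n,lm)[0]; cv2.circle(cr,tuple(int(t) for t in ((p-[u0,v0]+.5)*4)),2,(0,0,255),-1)
    ims.append(cr)
cv2.imwrite('pics/c10.png',np.hstack(ims))
print(status.observe()['eef_pos'])
```

```text
[0.39794503 0.16002912 0.34159684]
```

View pics/c10.png

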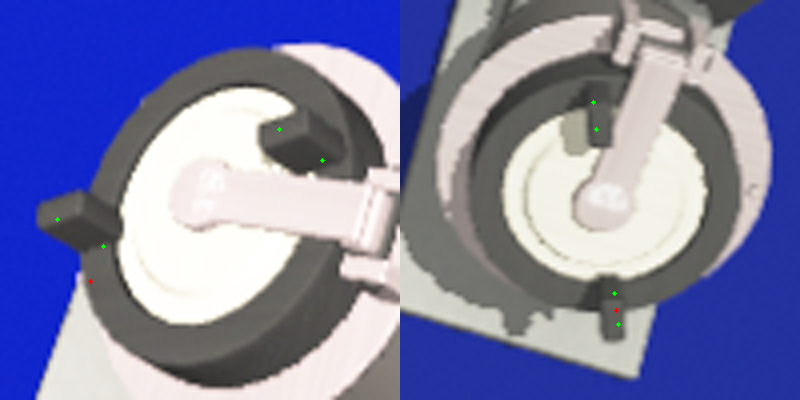

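The lugs sit at the predicted locked position: scene (75,220), top (612,310), over the ridge mark. The lid is shut and the arm is clear.

```bash
python3 -c "
from plant import job
print(job.sign_off())"
```

```text
the job is handed in; nothing more can be done
None
```

The job is done and handed in after about 25 s of the 72 s: all four beads are in the drum, the empty cup stands upright on its original spot, the lid is shut, and the collar is turned clockwise to its stop with the lug at the locked ridge. I kept the arm clear of the bowl, bangles and ring box but did not check them again afterwards.

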